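Light the inner ring under the pot and set it to low

ROBOT

A 6-joint arm with a two-finger parallel gripper is mounted at the origin on a cart in front of the work surface, level with it; the furniture and walls round the work are solid. World frame = base frame: x ahead of the robot, y to its left, z up, the work surface at z = 0. Lengths are in m, angles in rad, forces in N, time in s.
With the tool pointing down it reaches from about 0.25 to 0.775 m from the base axis. Payload 4 kg.
Tool frame: the origin (TCP) lies on the centre line of the jaws, within the pads' length; the fingertips stand 14 mm ahead of it and the grasp point (between the pads) lies 5 mm behind it (robot.tcp_to_tips is the distance from the TCP to the fingertips, in m); z points along the fingers, y is the line along which they close (so a half turn about z gives the same grasp; the last joint's range is limited). The gripper opens to 94 mm and grips with 3 to 60 N. Pads are 16 mm wide; open, the fingers measure 119 mm over their backs; the gripper's body (75 mm by 177 mm) begins 78 mm behind the grasp point.
Start: joints at [1.145, 0.087, 1.371, -0, 1.684, -0.103], TCP at [0.174, 0.522, 0.182] pointing down, gripper open.
Joint ranges: [-3.1, 3.1], [-0.76, 2.03], [0.27, 2.55], [-1.08, 4.22], [0.17, 2.65], [-2.57, 2.57]. Speed limits (rad/s): [2.79, 2.79, 3.14, 3.14, 3.14, 3.14].

INTERFACE

Orientations are given as [roll, pitch, yaw] about the fixed x, y, z axes, in that order (R = Rz(yaw) Ry(pitch) Rx(roll)).
In Python, from bench import robot gives the robot as it stands.
- The arm moves only by the tool carry_out, never from a script. Its argument "increments" is a list of rows, each a list of 3 entries, a list of its own where there are three numbers: the closure in counts, from 0 (fully open) to 255 (shut), then the shift along the tool's x, y, z in mm, then the turn about the tool's z in degrees. In form: [[fingers, [dx, dy, dz], twist], ...]. A call has 1 to 8 rows; each row shifts and turns the commanded pose from where the row before left it, along the tool's axes as they then stand; what a row does not reach is not made up. A row lasts 1/10 s, in which the tool goes at most 50 mm and 8.59 degrees, less where a joint would pass 70% of its speed; a pose out of reach is approached as far as the arm can. A call with a gripper value outside its range is refused whole. The fingers move at their own pace and stop on an object; the grip force is fixed at half the most. Time passes only in rows, so rows that do not move let the fingers close. It gives the time, the measured TCP pose, the force, the opening and the grip force at its end, in the units of the state.
- robot.get_obs(): the state, without advancing time (a new reading comes with each control period).
- robot.snapshot(name): name is "scene" or "top" or "wrist"; returns the picture (400x640x3 uint8, blue, green, red); there is no depth.
- robot.get_calibration(name): a dict with "vfov" (degrees; the focal length in pixels is half the picture's height over the tangent of half this angle, whatever the lens; pixels are square), "cx", "cy" (the principal point, pixels), "k1" (the pictures are not rectified: a ray, as slopes to the right and down, at radius r is drawn at 1 + k1 r^2 times it, then the intrinsics apply), "T" (4x4, takes a point from camera to world coordinates). Camera axes: x right, y down, z forward; pixel columns grow to the right and rows downward; lengths in m; the calibration is good to about 2 mm. A picture is of the moment at which its call begins: read the wrist's pose just before it. get_calibration takes no time and is no camera call; for the wrist camera it gives the pose at the moment of the call.
- robot.close_job(): hands the job in; it is judged then, once.
The state is a dict: "time": time; "joint_positions": joint angles; "qvel": joint speeds; "joint_torque": joint torques, N m; "tool_pos": TCP position; "ee_rot": TCP orientation; "wrist_force": force on the tool from outside, world axes, zero at the start; "wrist_torque": the same for the moment, N m; "width": finger opening in m; "finger_force": force on a finger pad.
Only numpy, scipy, OpenCV 4.12 (cv2) and the standard library are available. Lean on these libraries where they do the work, as an engineer would, in place of code of your own. Each camera call takes 0.05 s, during which the arm holds its last target. There are 200 camera calls.

TASK

Light the small inner ring of the burner the steel pot stands on: the two middle knobs are the inner rings of the left and the right burner. Push that knob in gently, turn it anticlockwise to full flame (the large dot, about 70 degrees), keep it pushed in there for 2 seconds so that the flame guard holds, let it come up, then turn it on in the same direction until you feel the low-flame stop, snug against it but without forcing it. Do not touch the other knobs, leave them off, and leave the pot, the heat plate and the things around where they are.

Things in the scene. Friction and masses are not known exactly. Their poses are not given: they have to be found in the camera images.
- gas_hob: Stainless two-burner countertop gas hob, 340 mm wide (y), 300 mm deep (x), fixed. Origin on the worktop under its centre; x to its back, y to its left, z up. Front control strip: steel deck 62 mm above the origin, four equal black knobs in a row 112 mm in front of the centre at y = +81, +27, -27, -81 mm (taps 1 to 4, left to right), 54 mm apart; the two middle ones are the inner rings.
- burner_left (a point): Top of the pan grate at the centre of the left burner, 94 mm above the worktop; 58 mm behind and 84 mm left of the hob's centre.
- burner_right (a point): Top of the pan grate at the centre of the right burner, the mirror image of the left one.
- steel_pot: Straight steel pot without handle, 126 mm across, 104 mm high, standing on one of the two burners. Origin: centre of its underside.
- heat_plate: Dark steel heat-spreading disc, 124 mm across, 6 mm thick, lying on the other burner. Origin: centre of its underside.
- salt_shaker: White spice shaker, 54 mm across, 86 mm high, standing left of the hob. Origin: centre of its underside.
- sauce_cup: Small clear sauce cup, 66 mm across, 36 mm high, standing left of the hob. Origin: centre of its underside.
- tap_1_grip (a point): Knob 1, outer ring of the left burner: point on its turning axis, 32 mm above the deck (94 mm above the worktop) while up; x along the bar to the white line. All four knobs: black round skirt, 36 mm across, 9.5 to 15.5 mm above the deck, and on it an upright grip bar, 12 mm thick, 40 mm long, 15.5 to 40 mm above the deck; steel collar 2.6 mm high, 42 mm across, round each.
- tap_2_grip (a point): Knob 2, inner ring of the left burner: point on its turning axis, 32 mm above the deck (94 mm above the worktop) while up; x along the bar to the white line. Shape: see knob 1. While off the bar lies along the hob's x, white line to the back. The pot is 0.11 m or more from the axis.
- tap_3_grip (a point): Knob 3, inner ring of the right burner: point on its turning axis, 32 mm above the deck (94 mm above the worktop) while up; x along the bar to the white line. Shape: see knob 1; at off as knob 2.
- tap_4_grip (a point): Knob 4, outer ring of the right burner: point on its turning axis, 32 mm above the deck (94 mm above the worktop) while up; x along the bar to the white line. Shape: see knob 1.
- tap_1 (a joint): Angle of knob 1, rad, anticlockwise from above. 0 is off; to stay there.
- tap_2 (a joint): Angle of knob 2, rad, anticlockwise from above. 0 off, 0.95 to 1.6 full flame (large dot at 1.25). A catch blocks it at off until pushed in 4 mm, and up to 0.6 the push must last. Past full it turns freely (0.1 N m friction, stays where left) to the low-flame stop, unseen, set for each tap at 1.85 to 2.75. Stop: springs 10 N m/rad; 0.1 to 0.25 N m on it is snug, over 0.32 forces it.
- tap_3 (a joint): Angle of knob 3, rad, anticlockwise from above. As for knob 2; its low-flame stop is set on its own, also at 1.85 to 2.75.
- tap_4 (a joint): Angle of knob 4, rad, anticlockwise from above. 0 is off; to stay there.
- tap_1_stem (a joint): How far knob 1 is pushed in, m: 0 up, 0.008 fully in. To be left alone.
- tap_2_stem (a joint): How far knob 2 is pushed in, m: 0 up, 0.008 fully in. A spring holds it up: it begins to move at 4 N, needs 7 N at 4 mm and bottoms at 8 mm with 10.4 N (then it is stiff; more than about 24 N in all damages it). Let go, it comes up by itself at any angle above 0.6.
- tap_3_stem (a joint): How far knob 3 is pushed in, m: 0 up, 0.008 fully in. As for knob 2.
- tap_4_stem (a joint): How far knob 4 is pushed in, m: 0 up, 0.008 fully in. To be left alone.

How it is judged:
On the way, in this order (a step that is already met when the one before it is completed fails the run):
1. the knob of the inner ring under the pot is pushed in and turned to full flame, and kept pushed in there (((horizontal distance between steel_pot and burner_left below 0.05 m and (value of joint tap_2_stem above 0.0035 m and value of joint tap_2 between 0.95 and 1.6 rad)) or (horizontal distance between steel_pot and burner_right below 0.05 m and (value of joint tap_3_stem above 0.0035 m and value of joint tap_3 between 0.95 and 1.6 rad)))), for 1.7 s.
2. the knob has come up again, turned on (((horizontal distance between steel_pot and burner_left below 0.05 m and (value of joint tap_2_stem below 0.002 m and value of joint tap_2 above 0.8 rad)) or (horizontal distance between steel_pot and burner_right below 0.05 m and (value of joint tap_3_stem below 0.002 m and value of joint tap_3 above 0.8 rad)))), for 0.2 s.
3. the knob has been turned snug against its low-flame stop (about 0.08 N m on the stop) (((horizontal distance between steel_pot and burner_left below 0.05 m and (contact force between tap_2_lug and tap_2_stoplug above 6 N and value of joint tap_2_stem below 0.003 m)) or (horizontal distance between steel_pot and burner_right below 0.05 m and (contact force between tap_3_lug and tap_3_stoplug above 6 N and value of joint tap_3_stem below 0.003 m)))), for 0.1 s.
At the end, for the whole second after the job is handed in: The knob of the inner ring under the pot is up (within 1 mm) and rests against its low-flame stop, touching it; the three other knobs are at off (within 0.05 rad); the pot stands upright on its burner (((horizontal distance between steel_pot and burner_left below 0.05 m and (contact force between tap_2_lug and tap_2_stoplug above 0.3 N and value of joint tap_2_stem below 0.001 m and velocity of joint tap_2 between -0.05 and 0.05 rad/s and value of joint each of tap_1, tap_3, tap_4 below 0.05 rad)) or (horizontal distance between steel_pot and burner_right below 0.05 m and (contact force between tap_3_lug and tap_3_stoplug above 0.3 N and value of joint tap_3_stem below 0.001 m and velocity of joint tap_3 between -0.05 and 0.05 rad/s and value of joint each of tap_1, tap_2, tap_4 below 0.05 rad))) and angle between steel_pot's own z axis and vertical below 0.1 rad and height (world z) of steel_pot above 0.085 m).
It fails at once if another knob is touched or turned ((contact force between any of the fingers, the arm and tap_1 above 0.5 N or value of joint tap_1 above 0.06 rad) or (contact force between any of the fingers, the arm and tap_4 above 0.5 N or value of joint tap_4 above 0.06 rad) or (horizontal distance between steel_pot and burner_left below 0.05 m and (contact force between any of the fingers, the arm and tap_3 above 0.5 N or value of joint tap_3 above 0.06 rad)) or (horizontal distance between steel_pot and burner_right below 0.05 m and (contact force between any of the fingers, the arm and tap_2 above 0.5 N or value of joint tap_2 above 0.06 rad))).
It fails at once if the knob is pressed too hard after it has bottomed (more than about 24 N in all) (contact force between tap_2_foot and tap_2_floor above 14 N or contact force between tap_3_foot and tap_3_floor above 14 N).
It fails at once if the knob is forced against its low-flame stop (more than about 0.32 N m on the stop) (contact force between tap_2_lug and tap_2_stoplug above 23 N or contact force between tap_3_lug and tap_3_stoplug above 23 N).
It fails at once if the pot or the heat plate is knocked (distance of any of steel_pot, heat_plate from where it was at the start of the episode above 0.02 m).
It fails at once if the shaker or the sauce cup is knocked away (distance of any of salt_shaker, sauce_cup from where it was at the start of the episode above 0.03 m).
It also fails if it takes over 72 s, if anything falls off the work surface, if the arm or the gripper's body presses on something with over 40 N, if the wrist force passes 120 N, or if a joint passes its speed limit or range.

## Working session

There is one attempt and no reset: what is moved stays moved. The work goes in short steps, Python scripts to look and compute and a tool call to move; the robot and the scene stay as the last step left them, time stands still between calls to the robot, and variables do not carry over. Pictures are saved under pics/ and viewed, at most 10 in all, crops included, and the job is handed in when it is done.

Besides the shell and the picture viewer there is one more tool, called after "Call:" in YAML: its name, and indented under it one key for each argument. carry_out: Moves the arm, as the interface text tells. Its arguments: {"type":"object","properties":{"increments":{"type":"array","items":{"type":"array"}}},"required":["increments"]}

```bash
mkdir -p pics; python3 - <<'E'
from bench import robot
import cv2
for n in("scene","top"):
    cv2.imwrite(f"pics/{n}0.png",robot.snapshot(n))
    c=robot.get_calibration(n);print(n,c)
print(robot.get_obs())
E
```

```text
scene {'vfov': 44.80212754215872, 'cx': 318.2986560703558, 'cy': 206.22768106258425, 'k1': -0.10436589802213243, 'T': array([[ 0.88342583, -0.31584313,  0.34612414,  0.16315736],
       [-0.46855809, -0.60095012,  0.64754325, -0.51488277],
       [ 0.00348126, -0.7342357 , -0.67888571,  0.83630928],
       [ 0.        ,  0.        ,  0.        ,  1.        ]])}
top {'vfov': 46.03239776312988, 'cx': 316.63789492969806, 'cy': 204.13675154486756, 'k1': 0.0055400881237909075, 'T': array([[-0.00689243, -0.98313258,  0.1827644 ,  0.38656561],
       [-0.99996119,  0.00777908,  0.00413484,  0.16522033],
       [-0.00548684, -0.18272881, -0.98314804,  1.02002463],
       [ 0.        ,  0.        ,  0.        ,  1.        ]])}
{'time': 0.1, 'joint_positions': array([ 1.14488930e+00,  8.78834817e-02,  1.37206213e+00, -1.53707176e-05,
        1.68360681e+00, -1.03080063e-01]), 'qvel': array([ 2.43550285e-05,  3.63427034e-04, -4.06728850e-03, -1.36002731e-03,
       -1.13187834e-03,  3.62184323e-04]), 'joint_torque': array([ 2.23069226e-03, -3.41256773e+01, -3.03301513e+01,  7.20390561e-02,
        3.04688432e-02, -1.03397597e-04]), 'tool_pos': array([0.17426604, 0.52110311, 0.18074076]), 'ee_rot': array([-3.13964171e+00, -1.86460376e-04,  2.81876379e+00]), 'wrist_force': array([ 0.70526287,  0.37111173, -0.34725497]), 'wrist_torque': array([ 0.00356128,  0.03467189, -0.00208931]), 'finger_force': 0.0, 'width': 0.09391217504222354}
```

View pics/top0.png

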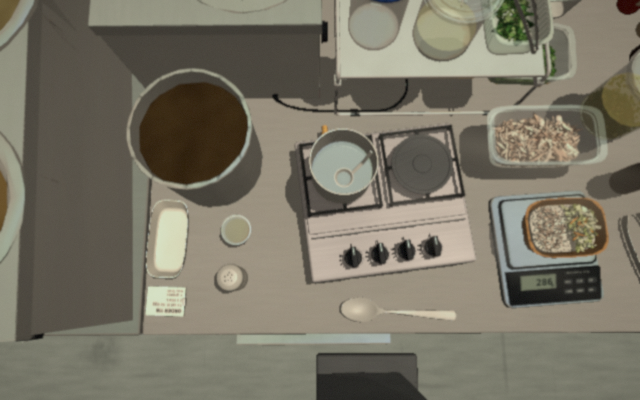

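View pics/scene0.png

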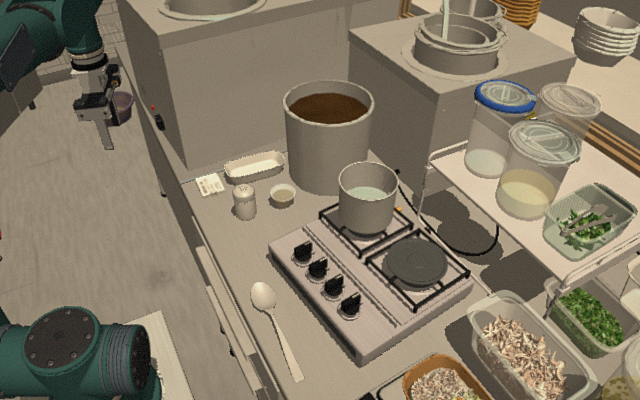

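The pot stands on the left burner, so the knob is tap 2. In the top view the knobs are near (352,256), (379,253), (406,249) and (433,246); in the scene view near (303,253), (318,268), (334,287) and (350,304). Now I'll triangulate them.

```bash
cat > h.py <<'E'
import numpy as np, cv2
def ray(c,uv):
    f=200/np.tan(np.radians(c["vfov"])/2)
    K=np.array([[f,0,c["cx"]],[0,f,c["cy"]],[0,0,1]])
    p=cv2.undistortPoints(np.array([[uv]],float),K,np.array([c["k1"],0,0,0,0.]))[0,0]
    T=np.array(c["T"]); d=T[:3,:3]@[p[0],p[1],1]
    return T[:3,3],d/np.linalg.norm(d)
def plane(c,uv,z):
    o,d=ray(c,uv); return o+d*(z-o[2])/d[2]
def tri(c1,u1,c2,u2):
    o,d=ray(c1,u1);p,e=ray(c2,u2)
    s=np.linalg.lstsq(np.c_[d,-e],p-o,rcond=None)[0]
    a,b=o+s[0]*d,p+s[1]*e
    return (a+b)/2,np.linalg.norm(a-b)
E
python3 - <<'E'
from h import *
from bench import robot
t=cv2.imread("pics/top0.png");s=cv2.imread("pics/scene0.png")
a=cv2.resize(t[225:285,320:460],None,fx=5.5,fy=5,interpolation=2)[:, :770]
b=cv2.resize(s[232:327,283:373],None,fx=3,fy=3,interpolation=2)
out=np.zeros((590,770,3),np.uint8);out[:300]=a;out[302:302+285,:270]=b
cv2.imwrite("pics/crop.png",out)
ct,cs=robot.get_calibration("top"),robot.get_calibration("scene")
def blobs(im,x0,x1,y0,y1):
    m=np.zeros(im.shape[:2],np.uint8);m[y0:y1,x0:x1]=(im[y0:y1,x0:x1].max(2)<60)*255
    n,_,st,ce=cv2.connectedComponentsWithStats(m)
    r=[(st[i],ce[i]) for i in range(1,n) if st[i][4]>40]
    return sorted(r,key=lambda q:q[1][0])
A=blobs(t,330,455,230,275);B=blobs(s,285,370,235,325)
for q in A+B: print(q[0],q[1].round(1))
if len(A)==len(B):
  for p,q in zip(A,B): print(*tri(ct,p[1],cs,q[1]))
E
```

```text
[344 249  17  18 196] [351.9 258.2]
[371 244  17  20 199] [378.6 254.6]
[398 241  16  19 197] [405.2 251. ]
[425 238  15  19 176] [431.4 247.7]
[294 243  18  19 256] [302.9 252. ]
[285 268  48  57 317] [307.5 297.9]
[308 260  19  18 262] [317.7 268.7]
[324 276  19  20 269] [333.7 286.4]
[341 295  19  20 279] [350.6 305.2]
[342 235  28  24  91] [357.1 247.3]
```

View pics/crop.png

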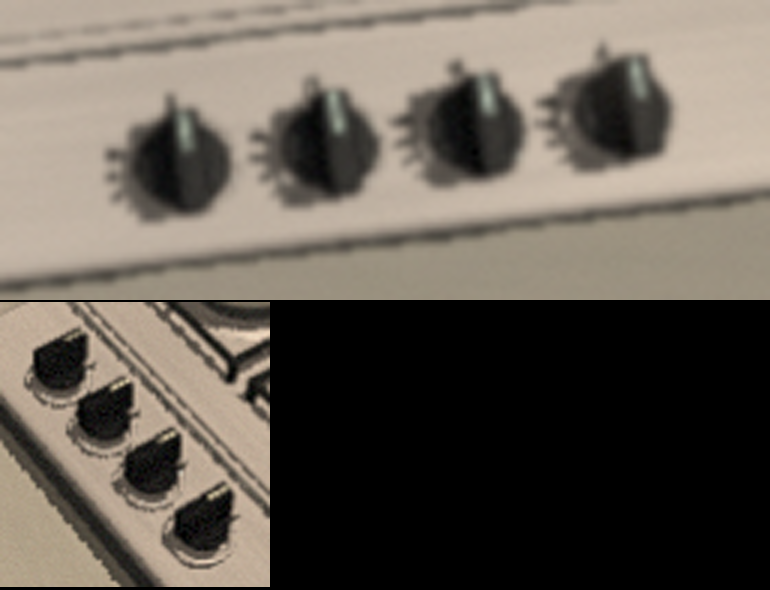

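The crop shows all four bars lying along the hob's x with the white line to the back. Knob 2's bar runs from about (380.6,243.5) to (381.3,263.5) in the top view.

```bash
python3 - <<'E'
from h import *
from bench import robot
ct,cs=robot.get_calibration("top"),robot.get_calibration("scene")
A=[(351.9,258.2),(378.6,254.6),(405.2,251),(431.4,247.7)];B=[(302.9,252),(317.7,268.7),(333.7,286.4),(350.6,305.2)]
P=[]
for a,b in zip(A,B):
    p,e=tri(ct,a,cs,b);P.append(p);print(p.round(4),round(e,4))
P=np.array(P);d=P[0]-P[3];print("yaw",np.arctan2(-d[0],d[1]),np.linalg.norm(d)/3)
for x in [(184,165),(336,142),(482,125),(634,108)]: print("bar top ctr",plane(ct,(320+x[0]/5.5,225+x[1]/5),.102))
# white-line ends (top back of bar)
for a,b in [((333,95),(125,380)),((482,78),(176,434))]:
    p,e=tri(ct,(320+a[0]/5.5,225+a[1]/5),cs,(283+b[0]/3,232+(b[1]-302)/3));print("backend",p,e)
E
```

```text
[0.4533 0.0991 0.0783] 0.0037
[0.4601 0.0456 0.0771] 0.0035
[ 0.4671 -0.008   0.0758] 0.0038
[ 0.4738 -0.0612  0.0743] 0.0045
yaw 0.12720687946004045 0.05388701207592781
bar top ctr [0.45032078 0.09835352 0.102     ]
bar top ctr [0.45884    0.04447463 0.102     ]
bar top ctr [ 0.46506925 -0.00732959  0.102     ]
bar top ctr [ 0.47129774 -0.06134051  0.102     ]
backend [0.4772532  0.04489877 0.10190205] 0.00022285419606742115
backend [ 0.48460998 -0.00898755  0.09932395] 0.0019752137393710496
```

Tap 2 is at about (0.459, 0.045), the hob is turned 0.127 rad, and the bar top is near z = 0.101. Moving above it.

Call:
carry_out:
  increments:
    - [157,[-35,-30,-8],0]
    - [157,[-35,-30,-8],0]
    - [157,[-35,-30,-8],0]
    - [157,[-35,-30,-8],0]
    - [157,[-35,-30,0],0]
    - [157,[-35,-30,0],0]
    - [157,[-35,-30,0],0]
    - [157,[-35,-30,0],0]

```text
time: 0.9
tool_pos: [0.3642, 0.2034, 0.2135]
ee_rot: [3.142, -0.0, 2.819]
wrist_force: [0.6, -0.1, 0.1]
width: 0.0368
finger_force: 0.0
```

Call:
carry_out:
  increments:
    - [157,[-35,-30,0],0]
    - [157,[-35,-30,0],0]
    - [157,[-35,-30,0],0]
    - [157,[-35,-30,0],0]
    - [157,[0,0,0],8]
    - [157,[0,0,0],8]
    - [157,[0,0,0],8]
    - [157,[0,0,0],8]

```text
time: 1.7
tool_pos: [0.4583, 0.0467, 0.2131]
ee_rot: [-3.141, -0.001, 2.254]
wrist_force: [-0.2, -0.1, 0.0]
width: 0.0361
finger_force: 0.0
```

Call:
carry_out:
  increments:
    - [157,[0,0,0],8]
    - [157,[0,0,0],8]
    - [157,[0,0,0],8]
    - [157,[0,0,0],8]
    - [157,[0,0,0],8]
    - [157,[0,0,0],8]
    - [157,[0,0,0],8]
    - [157,[0,0,0],8]

```text
time: 2.5
tool_pos: [0.4583, 0.047, 0.2132]
ee_rot: [-3.141, 0.0, 1.138]
wrist_force: [-0.0, 0.5, -0.2]
width: 0.0362
finger_force: 0.0
```

Call:
carry_out:
  increments:
    - [157,[0,0,0],8]
    - [157,[0,0,0],8]
    - [157,[0,0,0],8]
    - [157,[0,0,0],8]
    - [157,[0,0,0],8]
    - [157,[0,0,0],8]
    - [157,[0,0,0],8]
    - [157,[0,0,0],2]

```text
time: 3.3
tool_pos: [0.4582, 0.047, 0.2132]
ee_rot: [-3.141, 0.001, 0.128]
wrist_force: [-0.0, 0.4, 0.2]
width: 0.036
finger_force: 0.0
```

Call:
carry_out:
  increments:
    - [157,[0,0,0],0]
    - [157,[0,0,0],0]
    - [157,[0,0,0],0]

```text
time: 3.6
tool_pos: [0.4585, 0.047, 0.2136]
ee_rot: [-3.141, 0.0, 0.132]
wrist_force: [0.6, 0.7, 0.4]
width: 0.0361
finger_force: 0.0
```

```bash
python3 - <<'E'
from h import *
from bench import robot
c=robot.get_calibration("wrist");w=robot.snapshot("wrist")
cv2.imwrite("pics/w1.png",w);print(c)
E
```

```text
{'vfov': 67.41372586796945, 'cx': 317.01445893745586, 'cy': 199.5433667807667, 'k1': -0.010122929341491433, 'T': array([[ 1.30754611e-01, -9.65122442e-01, -2.26808075e-01,
         5.22806178e-01],
       [-9.91414589e-01, -1.27422558e-01, -2.93360735e-02,
         5.45726022e-02],
       [-5.87562219e-04,  2.28696661e-01, -9.73497556e-01,
         4.15831683e-01],
       [ 0.00000000e+00,  0.00000000e+00,  0.00000000e+00,
         1.00000000e+00]])}
```

View pics/w1.png

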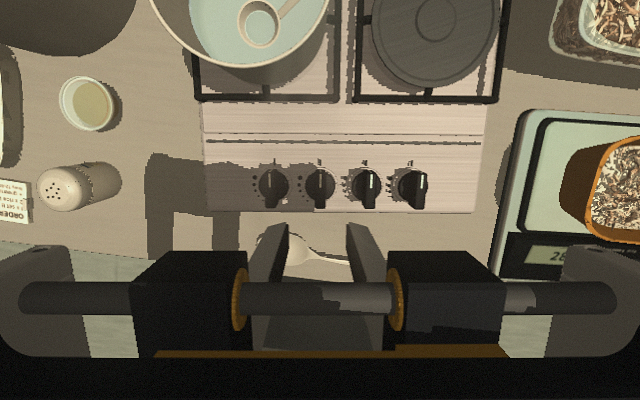

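The wrist view shows the bars upright in the picture, with knob 2 at about (320,186) between the fingers. I'll fix its axis more closely.

```bash
python3 - <<'E'
from h import *
from bench import robot
w=cv2.imread("pics/w1.png");c=robot.get_calibration("wrist")
cv2.imwrite("pics/w1c.png",cv2.resize(w[155:220,245:440],None,fx=4,fy=4,interpolation=2))
m=np.zeros(w.shape[:2],np.uint8);m[166:210,248:440]=(w[166:210,248:440].max(2)<75)*255
n,_,st,ce=cv2.connectedComponentsWithStats(m)
P=[]
for i in range(1,n):
    if st[i][4]>100:
        p=plane(c,ce[i],.085);print(st[i],ce[i].round(1),p.round(4))
for u in [(320,186)]:print(plane(c,u,.102))
E
```

```text
[259 169  30  39 778] [273.2 187.6] [0.453  0.0952 0.085 ]
[305 169  30  40 712] [318.9 188. ] [0.4593 0.0443 0.085 ]
[352 170  29  39 768] [366.  188.2] [ 0.4659 -0.0083  0.085 ]
[397 171  31  38 822] [412.9 188.8] [ 0.4722 -0.0607  0.085 ]
[0.46481989 0.04389688 0.102     ]
```

View pics/w1c.png

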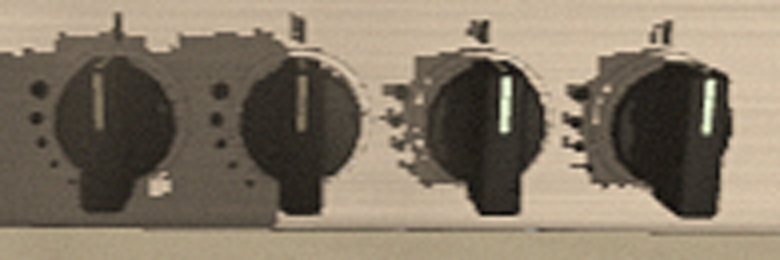

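```bash
python3 - <<'E'
from h import *
from bench import robot
c=robot.get_calibration("wrist");o=robot.get_obs()
d=np.array([np.cos(.13),np.sin(.13),0])
f=plane(c,(320.4,208.3),.102);print(f,"ctr",f+.02*d)
for v in(78,130):print(plane(c,(320.5,155+v/4),.102))
print("skirt ctr",plane(c,(245+302/4,155+118/4),.0775))
print(o["tool_pos"],o["ee_rot"],o["wrist_force"],o["wrist_torque"],o["joint_positions"])
E
```

```text
[0.44054847 0.04020573 0.102     ] ctr [0.46037971 0.04279842 0.102     ]
[0.47711041 0.0450124  0.102     ]
[0.46327947 0.04315287 0.102     ]
skirt ctr [0.46209991 0.04272843 0.0775    ]
[0.45851962 0.04695667 0.21363297] [-3.14149346e+00  2.26110376e-04  1.31412605e-01] [-0.3569745  -0.21095163 -0.162407  ] [-0.01702166  0.14364979 -0.012212  ] [-2.11078245e-02 -1.16562286e-01  1.50930308e+00  6.47102002e-05
  1.74909041e+00  1.41828738e+00]
```

Knob 2's axis is at (0.460, 0.044) and its bar yaw is about 0.13. Correcting and descending.

Call:
carry_out:
  increments:
    - [157,[1,3,20],0]
    - [157,[0,0,20],0]
    - [157,[0,0,20],0]
    - [157,[0,0,20],0]
    - [157,[0,0,15],0]
    - [157,[0,0,8],0]
    - [157,[0,0,0],0]
    - [157,[0,0,0],0]

```text
time: 4.45
tool_pos: [0.4604, 0.0441, 0.1114]
ee_rot: [3.142, -0.001, 0.131]
wrist_force: [1.0, 0.2, 0.1]
width: 0.0357
finger_force: 0.0
```

Call:
carry_out:
  increments:
    - [157,[0,0,5],0]
    - [157,[0,0,5],0]
    - [157,[0,0,4],0]
    - [157,[0,0,0],0]
    - [157,[0,0,0],0]

```text
time: 4.95
tool_pos: [0.4599, 0.0442, 0.0966]
ee_rot: [-3.141, 0.0, 0.131]
wrist_force: [-0.1, -0.1, -0.2]
width: 0.0358
finger_force: 0.0
```

```bash
python3 - <<'E'
from h import *
from bench import robot
w=robot.snapshot("wrist");t=robot.snapshot("scene")
out=np.vstack([cv2.resize(w[140:290,200:440],(800,500//2*2-200)),cv2.resize(t[200:320,240:400],(800,600))[:300]])[:600]
a=cv2.resize(w[150:290,220:420],(400,280),interpolation=2);b=cv2.resize(t[220:320,260:400],(400,286),interpolation=2)[:280]
cv2.imwrite("pics/c2.png",np.hstack([a,b]))
o=robot.get_obs();print(o["tool_pos"],o["wrist_force"],o["wrist_torque"])
E
```

```text
[0.46013029 0.04414811 0.09696406] [-0.01364079 -0.1377518  -0.05023033] [-0.03070793  0.17590343 -0.00263251]
```

View pics/c2.png

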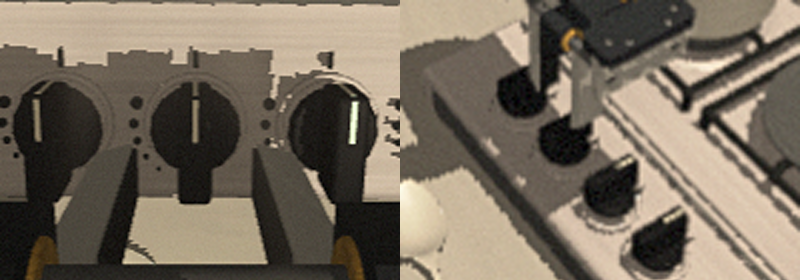

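The bar (column 194 in the left crop) is centred between the fingertips (135 and 254), and the neighbouring knobs are clear. Closing.

Call:
carry_out:
  increments:
    - [200,[0,0,0],0]
    - [225,[0,0,0],0]
    - [255,[0,0,0],0]
    - [255,[0,0,0],0]
    - [255,[0,0,0],0]
    - [255,[0,0,0],0]

```text
time: 5.65
tool_pos: [0.46, 0.0441, 0.0968]
ee_rot: [-3.142, -0.0, 0.131]
wrist_force: [-1.4, -0.6, 0.3]
width: 0.0005
finger_force: 0.0
```

The fingers shut on nothing. Looking again.

```bash
python3 - <<'E'
from h import *
from bench import robot
w=robot.snapshot("wrist");t=robot.snapshot("scene")
a=cv2.resize(w[150:290,220:420],(400,280),interpolation=2);b=cv2.resize(t[220:320,260:400],(400,286),interpolation=2)[:280]
cv2.imwrite("pics/c3.png",np.hstack([a,b]))
o=robot.get_obs();print(o,robot.tcp_to_tips, robot.get_calibration("wrist")["T"])
E
```

```text
{'time': 5.75, 'joint_positions': array([-2.72016029e-02, -7.71551610e-02,  1.70523031e+00,  9.60535304e-05,
        1.51347111e+00,  1.41259194e+00]), 'qvel': array([ 9.64189171e-05, -3.36383736e-04,  1.48662216e-03,  8.67897651e-06,
       -7.44874418e-04,  1.79130843e-04]), 'joint_torque': array([-1.02810932e-04, -2.61725289e+01, -2.94758552e+01,  2.78030278e-02,
       -7.05374382e-02, -2.06835159e-05]), 'tool_pos': array([0.45999531, 0.04414116, 0.09678208]), 'ee_rot': array([-3.14150527e+00, -6.09269433e-05,  1.30997281e-01]), 'wrist_force': array([-0.06080887, -0.474148  ,  0.52234327]), 'wrist_torque': array([-0.00377619,  0.1388045 , -0.01324044]), 'finger_force': 0.0, 'width': 0.0003112519493525145} 0.014 [[ 1.30173543e-01 -9.65290733e-01 -2.26425813e-01  5.24230258e-01]
 [-9.91491088e-01 -1.26853598e-01 -2.92162170e-02  5.16973762e-02]
 [-5.20785446e-04  2.28302354e-01 -9.73590142e-01  2.99061586e-01]
 [ 0.00000000e+00  0.00000000e+00  0.00000000e+00  1.00000000e+00]]
```

View pics/c3.png

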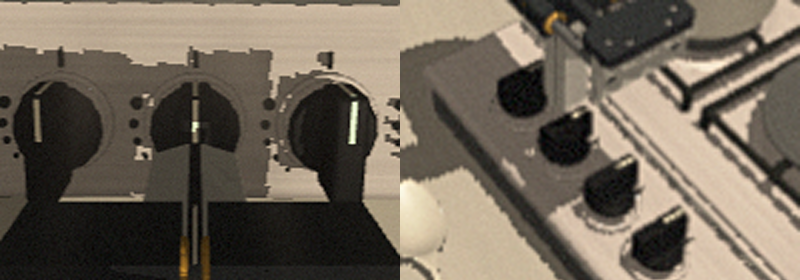

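```bash
python3 - <<'E'
from h import *
from bench import robot
cw,cs,ct=[robot.get_calibration(n) for n in("wrist","scene","top")]
print("tip",tri(cs,(318.5,258.5),cw,(317.5,223.5)))
# white line mid, knobs, wrist close view: find by brightness; line ends in c2 (rows 80..143)
for kn,u,v0,v1 in((1,37,97,142),(2,194.5,82,143),(3,354,100,143)):
    for z in(.102,.09,.08):
        print(kn,z,plane(cw,(220+u/2,150+v0/2),z).round(4),plane(cw,(220+u/2,150+v1/2),z).round(4))
s=cv2.imread("pics/scene0.png")
# white line in scene0: print max brightness location near knob2,3
for nm,(x0,x1,y0,y1) in {"k2":(305,330,254,275),"k3":(322,346,272,292)}.items():
    print(nm);print(s[y0:y1,x0:x1].max(2))
E
```

```text
tip (array([0.46336872, 0.0438599 , 0.10865053]), np.float64(0.0010095623837446824))
1 0.102 [0.4722 0.0984 0.102 ] [0.4564 0.0973 0.102 ]
1 0.09 [0.469  0.1013 0.09  ] [0.4522 0.1001 0.09  ]
1 0.08 [0.4664 0.1037 0.08  ] [0.4488 0.1024 0.08  ]
2 0.102 [0.4843 0.0464 0.102 ] [0.4631 0.0436 0.102 ]
2 0.09 [0.4818 0.0461 0.09  ] [0.4593 0.0431 0.09  ]
2 0.08 [0.4798 0.0458 0.08  ] [0.4562 0.0427 0.08  ]
3 0.102 [ 0.4851 -0.0078  0.102 ] [ 0.4702 -0.0107  0.102 ]
3 0.09 [ 0.4827 -0.0115  0.09  ] [ 0.4669 -0.0145  0.09  ]
3 0.08 [ 0.4808 -0.0145  0.08  ] [ 0.4642 -0.0177  0.08  ]
k2
[[ 23  12  25  28  30  34  75 139 130 145 186 188 186 185 188 182 183 189
  194 197 180  97  84 113 142]
 [ 23  28  27  28  24  30 105 195 182 188 196 186 190 181 185 185 184 190
  189 194 183 130 102 118 107]
 [ 25  34  32  33  19  36 108 188 167 192 190 190 190 185 181 185 181 168
  155 159 177 185 137 136 116]
 [ 18  20  25  30  18  46 120 188 171 188 185 190 191 190 191 184 154 111
   95 113 182 190 193 189 138]
 [ 45  38  30  25  43 105 157 199 172 188 191 190 187 186 165 139  97 107
  151 158 201 153 17
[... 3015 characters left out ...]
36  76  21   7  12  30  18  24  23  10  29  12  20  20  24  31  20
    9  41  97 129 143 151]
 [152  86  62  17  20  18  21  26   9  23  17   9  10  23   7  22  21  23
   28  41  71  73  97 166]
 [150 141  84  22   1  21  17  17  23  12  16  11  29  23  20  19  18  20
   15  24  46  76 126 191]
 [143 160  69  17  15  25  24   9  17   7  23  16  16  10  23  29  28  26
   16  37 110 172 166 192]
 [171 146  55   5  15  26  25  13  19  20  18  19  22  21  27  26  32  32
   24  32 129 201 176 188]
 [147 124  71  21  13  22  10  20  22  24  19  22  25  22  36  32  19  29
   29  32 120 189 169 191]
 [ 98  92  90  48  16  16  10  20  11  19  14  27  33  40  32  22  25  26
   23  48 117 189 176 187]]
```

```bash
python3 - <<'E'
from h import *
from bench import robot
w=robot.snapshot("wrist");t=cv2.imread("pics/top0.png");s=cv2.imread("pics/scene0.png")
a=cv2.resize(w[150:250,260:380],(480,400),interpolation=2)
b=cv2.resize(robot.snapshot("scene")[235:290,300:340],(320,440),interpolation=0)[:400]
cv2.imwrite("pics/c4.png",np.hstack([a,b]))
E
```

```text
(no output)
```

View pics/c4.png

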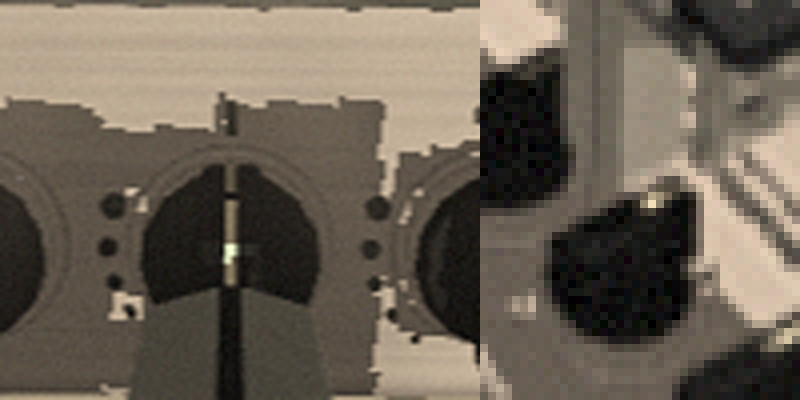

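The closed tips hover above the bar; triangulated they are at about z 0.109, not the nominal 0.083, and the bar top is near 0.102. I'll probe the bar top gently with the shut fingers to get the true offset.

Call:
carry_out:
  increments:
    - [255,[0,0,1],0]
    - [255,[0,0,1],0]
    - [255,[0,0,1],0]
    - [255,[0,0,0],0]

```text
time: 6.25
tool_pos: [0.4598, 0.0442, 0.0935]
ee_rot: [-3.141, 0.0, 0.131]
wrist_force: [0.6, -0.1, 0.3]
width: 0.0005
finger_force: 0.0
```

Call:
carry_out:
  increments:
    - [255,[0,0,1],0]
    - [255,[0,0,0],0]
    - [255,[0,0,0],0]

```text
time: 6.55
tool_pos: [0.4599, 0.0441, 0.0927]
ee_rot: [-3.141, 0.0, 0.131]
wrist_force: [0.3, 0.8, -0.2]
width: 0.0003
finger_force: 0.0
```

Call:
carry_out:
  increments:
    - [255,[0,0,1],0]
    - [255,[0,0,0],0]
    - [255,[0,0,0],0]

```text
time: 6.85
tool_pos: [0.46, 0.0442, 0.0918]
ee_rot: [-3.142, -0.0, 0.131]
wrist_force: [-0.1, -0.4, -0.4]
width: 0.0006
finger_force: 0.0
```

Call:
carry_out:
  increments:
    - [255,[0,0,1],0]
    - [255,[0,0,0],0]
    - [255,[0,0,0],0]

```text
time: 7.15
tool_pos: [0.46, 0.0441, 0.0907]
ee_rot: [-3.142, 0.0, 0.131]
wrist_force: [-0.8, 0.1, 0.3]
width: 0.0004
finger_force: 0.0
```

Call:
carry_out:
  increments:
    - [255,[0,0,1],0]
    - [255,[0,0,0],0]
    - [255,[0,0,0],0]

```text
time: 7.45
tool_pos: [0.4599, 0.0441, 0.0897]
ee_rot: [-3.142, 0.0, 0.131]
wrist_force: [0.2, -0.0, 0.8]
width: 0.0004
finger_force: 0.0
```

Call:
carry_out:
  increments:
    - [255,[0,0,1],0]
    - [255,[0,0,0],0]
    - [255,[0,0,0],0]

```text
time: 7.75
tool_pos: [0.4599, 0.0441, 0.0887]
ee_rot: [-3.142, 0.0, 0.131]
wrist_force: [0.1, -0.9, -1.5]
width: 0.0003
finger_force: 0.0
```

Call:
carry_out:
  increments:
    - [255,[0,0,0],0]

```text
time: 7.85
tool_pos: [0.46, 0.0442, 0.0888]
ee_rot: [-3.142, -0.0, 0.131]
wrist_force: [0.6, -0.1, -0.9]
width: 0.0006
finger_force: 0.0
```

Call:
carry_out:
  increments:
    - [255,[0,0,1],0]
    - [255,[0,0,0],0]
    - [255,[0,0,0],0]

```text
time: 8.15
tool_pos: [0.4599, 0.0441, 0.0877]
ee_rot: [-3.141, 0.0, 0.131]
wrist_force: [0.8, 0.0, 0.1]
width: 0.0004
finger_force: 0.0
```

Call:
carry_out:
  increments:
    - [255,[0,0,1],0]
    - [255,[0,0,0],0]
    - [255,[0,0,0],0]

```text
time: 8.45
tool_pos: [0.4599, 0.0441, 0.0867]
ee_rot: [-3.142, 0.0, 0.131]
wrist_force: [-0.4, -0.2, -0.1]
width: 0.0005
finger_force: 0.0
```

Call:
carry_out:
  increments:
    - [255,[0,0,1],0]
    - [255,[0,0,0],0]
    - [255,[0,0,0],0]

```text
time: 8.75
tool_pos: [0.4599, 0.0441, 0.0857]
ee_rot: [-3.141, 0.0, 0.131]
wrist_force: [-0.1, 0.3, 0.4]
width: 0.0004
finger_force: 0.0
```

Call:
carry_out:
  increments:
    - [255,[0,0,1],0]
    - [255,[0,0,0],0]
    - [255,[0,0,0],0]

```text
time: 9.05
tool_pos: [0.46, 0.0442, 0.0847]
ee_rot: [-3.141, 0.0, 0.131]
wrist_force: [0.3, -0.1, -0.7]
width: 0.0006
finger_force: 0.0
```

```bash
python3 - <<'E'
from h import *
from bench import robot
print(robot.get_obs()["wrist_force"],robot.get_obs()["wrist_torque"])
w=robot.snapshot("wrist");s=robot.snapshot("scene");t=robot.snapshot("top")
R=lambda im,x0,x1,y0,y1,W,H:cv2.resize(im[y0:y1,x0:x1],(W,H),interpolation=0)
out=np.vstack([np.hstack([R(w,260,380,160,235,400,250),R(s,290,350,230,290,400,400)[:250]]),
 np.hstack([R(t,340,420,220,270,400,250),R(s,290,350,230,290,400,400)[150:400]])])
cv2.imwrite("pics/c5.png",out)
E
```

```text
[ 0.31577187 -0.0908983  -0.67239565] [-0.00901396  0.11897794  0.04389775]
```

View pics/c5.png

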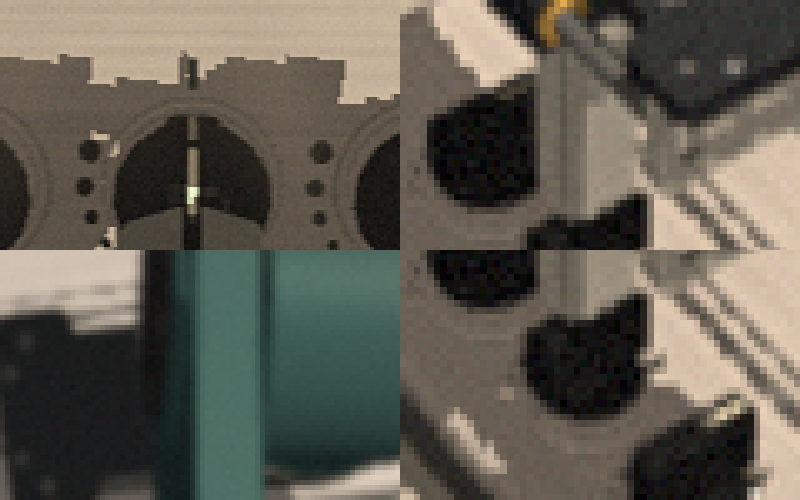

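The wrist crop shows the shut tips over the bar's middle and nothing yet touched; the scene crop shows them just over the bar top. The probe continues.

Call:
carry_out:
  increments:
    - [255,[0,0,1],0]
    - [255,[0,0,0],0]
    - [255,[0,0,0],0]

```text
time: 9.5
tool_pos: [0.46, 0.0441, 0.0837]
ee_rot: [-3.142, 0.0, 0.131]
wrist_force: [0.1, 0.1, 0.0]
width: 0.0004
finger_force: 0.0
```

Call:
carry_out:
  increments:
    - [255,[0,0,1],0]
    - [255,[0,0,0],0]
    - [255,[0,0,0],0]

```text
time: 9.8
tool_pos: [0.4599, 0.0441, 0.0827]
ee_rot: [-3.142, 0.0, 0.131]
wrist_force: [-0.0, 0.0, -0.4]
width: 0.0007
finger_force: 0.0
```

Call:
carry_out:
  increments:
    - [255,[0,0,1],0]
    - [255,[0,0,0],0]
    - [255,[0,0,0],0]

```text
time: 10.1
tool_pos: [0.46, 0.0441, 0.0818]
ee_rot: [-3.142, -0.0, 0.131]
wrist_force: [0.3, -0.2, -0.8]
width: 0.0006
finger_force: 0.0
```

Call:
carry_out:
  increments:
    - [255,[0,0,1],0]
    - [255,[0,0,1],0]
    - [255,[0,0,0],0]

```text
time: 10.4
tool_pos: [0.4598, 0.0441, 0.0796]
ee_rot: [-3.141, 0.0, 0.131]
wrist_force: [-0.3, 0.2, -0.4]
width: 0.0003
finger_force: 0.0
```

Call:
carry_out:
  increments:
    - [255,[0,0,1],0]
    - [255,[0,0,1],0]
    - [255,[0,0,0],0]

```text
time: 10.7
tool_pos: [0.4602, 0.0441, 0.0783]
ee_rot: [3.142, -0.001, 0.131]
wrist_force: [-1.4, -0.3, 3.3]
width: 0.0005
finger_force: 1.8
```

Call:
carry_out:
  increments:
    - [255,[0,0,1],0]
    - [255,[0,0,0],0]
    - [255,[0,0,0],0]

```text
time: 11.0
tool_pos: [0.4602, 0.0441, 0.0772]
ee_rot: [3.142, -0.001, 0.131]
wrist_force: [-1.3, 0.7, 4.1]
width: 0.0005
finger_force: 2.3
```

Contact came at TCP z ≈ 0.0785, and it feels soft like the stem spring (0.8 N/mm). So the true tip offset is about 38 mm different from the stated one. Backing off, opening, and descending so the tips sit 19 mm below the bar top.

Call:
carry_out:
  increments:
    - [255,[0,0,-6],0]
    - [255,[0,0,-6],0]
    - [157,[0,0,0],0]
    - [157,[0,0,0],0]
    - [157,[0,0,0],0]
    - [157,[0,0,0],0]

```text
time: 11.6
tool_pos: [0.4597, 0.0441, 0.0884]
ee_rot: [-3.141, 0.001, 0.131]
wrist_force: [0.1, -0.6, 0.3]
width: 0.0289
finger_force: 0.0
```

Call:
carry_out:
  increments:
    - [157,[0,0,5],0]
    - [157,[0,0,5],0]
    - [157,[0,0,4],0]
    - [157,[0,0,0],0]
    - [157,[0,0,0],0]

```text
time: 12.1
tool_pos: [0.4598, 0.0441, 0.0745]
ee_rot: [-3.141, 0.0, 0.131]
wrist_force: [-0.2, -0.4, -0.9]
width: 0.0361
finger_force: 0.0
```

Call:
carry_out:
  increments:
    - [157,[0,0,3],0]
    - [157,[0,0,2],0]
    - [157,[0,0,0],0]
    - [157,[0,0,0],0]

```text
time: 12.5
tool_pos: [0.46, 0.0441, 0.0697]
ee_rot: [-3.142, 0.0, 0.131]
wrist_force: [-0.1, -0.3, 0.3]
width: 0.036
finger_force: 0.0
```

Call:
carry_out:
  increments:
    - [157,[0,0,2],0]
    - [157,[0,0,2],0]
    - [157,[0,0,0],0]
    - [157,[0,0,0],0]

```text
time: 12.9
tool_pos: [0.4599, 0.0442, 0.0656]
ee_rot: [-3.141, 0.0, 0.131]
wrist_force: [-0.2, -0.5, 0.3]
width: 0.0365
finger_force: 0.0
```

Call:
carry_out:
  increments:
    - [157,[0,0,2],0]
    - [157,[0,0,2],0]
    - [157,[0,0,0],0]
    - [157,[0,0,0],0]

```text
time: 13.3
tool_pos: [0.4599, 0.0441, 0.0616]
ee_rot: [-3.142, 0.0, 0.131]
wrist_force: [0.0, -0.2, -0.1]
width: 0.0362
finger_force: 0.0
```

Call:
carry_out:
  increments:
    - [200,[0,0,0],0]
    - [225,[0,0,0],0]
    - [255,[0,0,0],0]
    - [255,[0,0,0],0]
    - [255,[0,0,0],0]
    - [255,[0,0,0],0]

```text
time: 13.9
tool_pos: [0.46, 0.0441, 0.0618]
ee_rot: [-3.142, -0.0, 0.131]
wrist_force: [0.1, -0.6, 0.9]
width: 0.0117
finger_force: 30.0
```

The bar is gripped (11.7 mm wide, 30 N) with almost no side load. Pushing in.

Call:
carry_out:
  increments:
    - [255,[0,0,1],0]
    - [255,[0,0,1],0]
    - [255,[0,0,1],0]
    - [255,[0,0,0],0]
    - [255,[0,0,0],0]

```text
time: 14.4
tool_pos: [0.4601, 0.0441, 0.0593]
ee_rot: [3.142, -0.0, 0.131]
wrist_force: [-1.4, -1.1, 4.3]
width: 0.0116
finger_force: 30.0
```

Call:
carry_out:
  increments:
    - [255,[0,0,1],0]
    - [255,[0,0,1],0]
    - [255,[0,0,1],0]
    - [255,[0,0,0],0]
    - [255,[0,0,0],0]

```text
time: 14.9
tool_pos: [0.4602, 0.0441, 0.0568]
ee_rot: [3.141, -0.001, 0.131]
wrist_force: [-2.8, -0.6, 6.5]
width: 0.0117
finger_force: 30.0
```

Call:
carry_out:
  increments:
    - [255,[0,0,1],0]
    - [255,[0,0,1],0]
    - [255,[0,0,0.5],0]
    - [255,[0,0,0],0]
    - [255,[0,0,0],0]

```text
time: 15.4
tool_pos: [0.4602, 0.0441, 0.0547]
ee_rot: [3.141, -0.001, 0.131]
wrist_force: [-3.0, -0.2, 9.8]
width: 0.0116
finger_force: 30.0
```

Call:
carry_out:
  increments:
    - [255,[0,0,0],0]

```text
time: 15.5
tool_pos: [0.4602, 0.0441, 0.0547]
ee_rot: [3.141, -0.001, 0.131]
wrist_force: [-2.0, -0.5, 9.1]
width: 0.0114
finger_force: 30.0
```

About 9.4 N, so roughly 6 mm in. Turning anticlockwise.

Call:
carry_out:
  increments:
    - [255,[0,0,0],-2]
    - [255,[0,0,0],-3]
    - [255,[0,0,0],-3]
    - [255,[0,0,0],0]

```text
time: 15.9
tool_pos: [0.4602, 0.044, 0.0547]
ee_rot: [3.141, -0.001, 0.272]
wrist_force: [-3.3, 0.2, 9.2]
width: 0.012
finger_force: 30.0
```

```bash
python3 -c "
from bench import robot
o=robot.get_obs();print(o['tool_pos'],o['ee_rot'],o['wrist_force'],o['wrist_torque'])"
```

```text
[0.46020089 0.04401779 0.05473148] [ 3.14111167e+00 -7.94469282e-04  2.71590503e-01] [-3.34278136  0.23996725  9.21212404] [-0.14263964  0.85754182 -0.03076332]
```

The catch is free, with little torque. On to full flame, then hold.

Call:
carry_out:
  increments:
    - [255,[0,0,0],-5]
    - [255,[0,0,0],-5]
    - [255,[0,0,0],-5]
    - [255,[0,0,0],-5]
    - [255,[0,0,0],-5]
    - [255,[0,0,0],-5]
    - [255,[0,0,0],-5]
    - [255,[0,0,0],-5]

```text
time: 16.7
tool_pos: [0.4604, 0.0437, 0.0548]
ee_rot: [3.14, -0.0, 0.972]
wrist_force: [-2.9, -1.4, 9.4]
width: 0.012
finger_force: 30.0
```

Call:
carry_out:
  increments:
    - [255,[0,0,0],-5]
    - [255,[0,0,0],-5]
    - [255,[0,0,0],-5]
    - [255,[0,0,0],-5]
    - [255,[0,0,0],-4]
    - [255,[0,0,0],0]
    - [255,[0,0,0],0]

```text
time: 17.4
tool_pos: [0.4606, 0.0437, 0.0549]
ee_rot: [3.14, 0.001, 1.388]
wrist_force: [-2.3, -0.9, 8.4]
width: 0.0119
finger_force: 30.0
```

```bash
python3 -c "
from bench import robot
o=robot.get_obs();print(o['tool_pos'],o['ee_rot'],o['wrist_force'],o['wrist_torque'])"
```

```text
[0.46060301 0.04366506 0.0548662 ] [3.13965762e+00 6.34854165e-04 1.38790579e+00] [-2.30361884 -0.92300851  8.39888642] [-0.30721606  0.66540745  0.06377179]
```

Call:
carry_out:
  increments:
    - [255,[0,0,0.3],0]
    - [255,[0,0,0],0]
    - [255,[0,0,0],0]
    - [255,[0,0,0],0]
    - [255,[0,0,0],0]
    - [255,[0,0,0],0]
    - [255,[0,0,0],0]
    - [255,[0,0,0],0]

```text
time: 18.2
tool_pos: [0.4606, 0.0437, 0.0546]
ee_rot: [3.14, 0.001, 1.388]
wrist_force: [-3.0, -1.5, 8.8]
width: 0.0119
finger_force: 30.0
```

Call:
carry_out:
  increments:
    - [255,[0,0,0],0]
    - [255,[0,0,0],0]
    - [255,[0,0,0],0]
    - [255,[0,0,0],0]
    - [255,[0,0,0],0]
    - [255,[0,0,0],0]
    - [255,[0,0,0],0]
    - [255,[0,0,0],0]

```text
time: 19.0
tool_pos: [0.4606, 0.0437, 0.0546]
ee_rot: [3.14, 0.001, 1.388]
wrist_force: [-3.0, -1.5, 9.7]
width: 0.0117
finger_force: 30.0
```

Call:
carry_out:
  increments:
    - [255,[0,0,0],0]
    - [255,[0,0,0],0]
    - [255,[0,0,0],0]
    - [255,[0,0,0],0]
    - [255,[0,0,0],0]
    - [255,[0,0,0],0]
    - [255,[0,0,0],0]
    - [255,[0,0,0],0]

```text
time: 19.8
tool_pos: [0.4606, 0.0437, 0.0546]
ee_rot: [3.14, 0.001, 1.388]
wrist_force: [-2.6, -1.2, 9.2]
width: 0.0115
finger_force: 30.0
```

Call:
carry_out:
  increments:
    - [255,[0,0,-2],0]
    - [255,[0,0,-2],0]
    - [255,[0,0,-2],0]
    - [255,[0,0,-1],0]
    - [255,[0,0,0],0]
    - [255,[0,0,0],0]

```text
time: 20.4
tool_pos: [0.4605, 0.0437, 0.0603]
ee_rot: [3.14, 0.001, 1.388]
wrist_force: [-0.6, -2.7, 5.1]
width: 0.0117
finger_force: 30.0
```

Call:
carry_out:
  increments:
    - [190,[0,0,0],0]
    - [190,[0,0,0],0]
    - [190,[0,0,0],0]
    - [190,[0,0,-1],0]
    - [190,[0,0,0],0]
    - [190,[0,0,0],0]

```text
time: 21.0
tool_pos: [0.46, 0.0442, 0.0609]
ee_rot: [-3.142, -0.0, 1.388]
wrist_force: [0.3, 0.1, -0.3]
width: 0.0241
finger_force: 0.0
```

Call:
carry_out:
  increments:
    - [220,[0,0,0],0]
    - [255,[0,0,0],0]
    - [255,[0,0,0],0]
    - [255,[0,0,0],0]
    - [255,[0,0,0],0]

```text
time: 21.5
tool_pos: [0.4604, 0.0441, 0.061]
ee_rot: [3.141, -0.0, 1.388]
wrist_force: [2.9, 0.2, -1.2]
width: 0.0119
finger_force: 30.0
```

```bash
python3 -c "
from bench import robot
o=robot.get_obs();print(o['tool_pos'],o['ee_rot'],o['wrist_force'],o['wrist_torque'],o['joint_positions'])"
```

```text
[0.46044516 0.04408173 0.06102394] [ 3.14055289e+00 -1.88062176e-04  1.38753975e+00] [ 2.85290561  0.17783196 -1.15726876] [-0.12418783 -0.3672483  -0.03506542] [-2.72459227e-02 -5.23931579e-02  1.75522888e+00  2.44366514e-05
  1.43770057e+00  1.56007524e-01]
```

Knob 2 is up and regripped. Easing the side load and turning on to just short of the earliest stop position (1.78 rad).

Call:
carry_out:
  increments:
    - [255,[0,0.5,0],0]
    - [255,[0,0,0],-5]
    - [255,[0,0,0],-5]
    - [255,[0,0,0],-5]
    - [255,[0,0,0],-5]
    - [255,[0,0,0],-5]
    - [255,[0,0,0],-5]

```text
time: 22.2
tool_pos: [0.4605, 0.0441, 0.061]
ee_rot: [3.141, -0.0, 1.915]
wrist_force: [2.1, -1.6, -1.4]
width: 0.0117
finger_force: 30.0
```

```bash
cat > f.py <<'E'
import numpy as np
from bench import robot
T=[];F=[]
for i in range(4):
    o=robot.get_obs();T.append(o["wrist_torque"]);F.append(o["wrist_force"]);robot.snapshot("wrist")
print(o["time"],"yaw",o["ee_rot"][2].round(4),"tz",np.array(T)[:,2].round(3),np.mean(T,0).round(3),np.mean(F,0).round(2),o["tool_pos"].round(4),o["joint_torque"][5].round(3))
E
python3 f.py
```

```text
22.35 yaw 1.9097 tz [-0.085 -0.085  0.035  0.126] [-0.095 -0.26  -0.002] [ 1.62 -0.26 -1.33] [0.4605 0.0441 0.061 ] -0.026
```

Wrist torque is noisy, but the last joint's torque reads cleanly, so I'll use that. Stepping 1.2° at a time from here.

```bash
cat > f.py <<'E'
import numpy as np
from bench import robot
T=[];J=[]
for i in range(3):
    o=robot.get_obs();T.append(o["wrist_torque"][2]);J.append(o["joint_torque"][5]);robot.snapshot("wrist")
print(o["time"],"yaw",o["ee_rot"][2].round(4),"tz",np.round(T,3),"j6",np.round(J,3),o["wrist_force"].round(1),o["joint_positions"][5].round(4))
E
python3 f.py
```

```text
22.5 yaw 1.9102 tz [0.001 0.06  0.109] j6 [0.061 0.077 0.076] [ 2.3  0.  -1.2] -0.3667
```

Call:
carry_out:
  increments:
    - [255,[0,0,0],-0.6]
    - [255,[0,0,0],-0.6]
    - [255,[0,0,0],0]

```text
time: 22.85
tool_pos: [0.4605, 0.0441, 0.061]
ee_rot: [3.141, -0.0, 1.932]
wrist_force: [1.2, -0.8, -1.2]
width: 0.0116
finger_force: 30.0
```

```bash
python3 f.py
```

```text
22.95 yaw 1.932 tz [-0.108 -0.109 -0.05 ] j6 [-0.128 -0.092 -0.082] [ 0.9  0.3 -0.4] -0.3886
```

Friction shows as about -0.09 to -0.12 N m on that joint. Going on in small steps.

Call:
carry_out:
  increments:
    - [255,[0,0,0],-1]
    - [255,[0,0,0],-1]
    - [255,[0,0,0],-1]
    - [255,[0,0,0],0]

```text
time: 23.4
tool_pos: [0.4605, 0.044, 0.061]
ee_rot: [3.141, 0.0, 1.985]
wrist_force: [1.8, -0.8, -0.2]
width: 0.012
finger_force: 30.0
```

```bash
python3 f.py
```

```text
23.5 yaw 1.9846 tz [-0.073 -0.088 -0.056] j6 [-0.147 -0.084 -0.065] [ 1.2 -0.2 -0.3] -0.4412
```

Call:
carry_out:
  increments:
    - [255,[0,0,0],-0.7]
    - [255,[0,0,0],-0.7]
    - [255,[0,0,0],0]

```text
time: 23.85
tool_pos: [0.4605, 0.044, 0.061]
ee_rot: [3.141, -0.0, 2.009]
wrist_force: [1.7, -0.1, -0.2]
width: 0.0117
finger_force: 30.0
```

```bash
python3 f.py
```

```text
23.95 yaw 2.009 tz [-0.069 -0.07  -0.059] j6 [-0.133 -0.089 -0.076] [ 1.4 -0.9 -0. ] -0.4656
```

Call:
carry_out:
  increments:
    - [255,[0,0,0],-0.7]
    - [255,[0,0,0],-0.7]
    - [255,[0,0,0],0]

```text
time: 24.3
tool_pos: [0.4605, 0.0441, 0.061]
ee_rot: [3.141, -0.0, 2.034]
wrist_force: [1.3, 0.3, -0.4]
width: 0.0118
finger_force: 30.0
```

```bash
python3 f.py
```

```text
24.4 yaw 2.0334 tz [-0.082 -0.09  -0.047] j6 [-0.153 -0.109 -0.095] [ 0.9  0.6 -0.5] -0.49
```

Call:
carry_out:
  increments:
    - [255,[0,0,0],-0.7]
    - [255,[0,0,0],-0.7]
    - [255,[0,0,0],0]

```text
time: 24.75
tool_pos: [0.4605, 0.0441, 0.061]
ee_rot: [3.141, -0.0, 2.058]
wrist_force: [1.7, -0.0, 0.3]
width: 0.0119
finger_force: 30.0
```

```bash
python3 f.py
```

```text
24.85 yaw 2.0578 tz [-0.176 -0.126 -0.144] j6 [-0.212 -0.168 -0.155] [ 2.6 -1.   2.2] -0.5144
```

Torque has risen by about 0.06–0.08 N m, so this is probably the stop. Finer steps now.

Call:
carry_out:
  increments:
    - [255,[0,0,0],-0.3]
    - [255,[0,0,0],0]
    - [255,[0,0,0],0]

```text
time: 25.2
tool_pos: [0.4605, 0.044, 0.061]
ee_rot: [3.141, -0.0, 2.063]
wrist_force: [0.6, 0.4, 0.9]
width: 0.012
finger_force: 30.0
```

```bash
python3 f.py
```

```text
25.3 yaw 2.063 tz [-0.204 -0.176 -0.191] j6 [-0.18  -0.178 -0.178] [ 1.1 -0.6  0.2] -0.5196
```

It rises at about 10 N m/rad, so this is the stop. One more small step for a snug seat (about 0.15 N m).

Call:
carry_out:
  increments:
    - [255,[0,0,0],-0.4]
    - [255,[0,0,0],0]
    - [255,[0,0,0],0]
    - [255,[0,0,0],0]

```text
time: 25.75
tool_pos: [0.4605, 0.0441, 0.061]
ee_rot: [3.141, -0.0, 2.07]
wrist_force: [1.6, 0.0, 1.0]
width: 0.0116
finger_force: 30.0
```

```bash
python3 f.py
```

```text
25.85 yaw 2.0701 tz [-0.243 -0.232 -0.185] j6 [-0.192 -0.192 -0.192] [2.  0.2 0.3] -0.5266
```

Call:
carry_out:
  increments:
    - [255,[0,0,0],-0.3]
    - [255,[0,0,0],0]
    - [255,[0,0,0],0]
    - [255,[0,0,0],0]

```text
time: 26.3
tool_pos: [0.4605, 0.044, 0.061]
ee_rot: [3.141, -0.0, 2.075]
wrist_force: [1.4, -0.6, 1.0]
width: 0.0118
finger_force: 30.0
```

```bash
python3 f.py
```

```text
26.4 yaw 2.0753 tz [-0.205 -0.178 -0.191] j6 [-0.206 -0.206 -0.206] [ 1.7 -0.3  0.9] -0.5319
```

Call:
carry_out:
  increments:
    - [255,[0,0,0],-0.5]
    - [255,[0,0,0],0]
    - [255,[0,0,0],0]
    - [255,[0,0,0],0]

```text
time: 26.85
tool_pos: [0.4605, 0.0441, 0.061]
ee_rot: [3.141, -0.0, 2.084]
wrist_force: [1.8, -0.0, 0.4]
width: 0.0118
finger_force: 30.0
```

```bash
python3 f.py
```

```text
26.95 yaw 2.084 tz [-0.239 -0.182 -0.254] j6 [-0.221 -0.221 -0.221] [ 1.  -0.4  0.8] -0.5406
```

Snug: about 0.22 N m in all, so roughly 0.12 N m on the stop. Releasing and rising clear.

Call:
carry_out:
  increments:
    - [190,[0,0,0],0]
    - [190,[0,0,0],0]
    - [165,[0,0,0],0]
    - [165,[0,0,0],0]
    - [165,[0,0,-5],0]
    - [165,[0,0,-10],0]
    - [165,[0,0,-15],0]
    - [165,[0,0,-15],0]

```text
time: 27.8
tool_pos: [0.4606, 0.044, 0.1073]
ee_rot: [3.141, 0.0, 2.084]
wrist_force: [-0.6, -0.5, 0.1]
width: 0.0332
finger_force: 0.0
```

Call:
carry_out:
  increments:
    - [165,[0,0,-20],0]
    - [165,[0,0,-20],0]
    - [165,[0,0,-20],0]
    - [165,[0,0,-20],0]
    - [165,[0,0,0],0]
    - [165,[0,0,0],0]

```text
time: 28.4
tool_pos: [0.4607, 0.044, 0.1865]
ee_rot: [3.14, 0.001, 2.084]
wrist_force: [0.1, -0.3, -0.0]
width: 0.033
finger_force: 0.0
```

```bash
python3 - <<'E'
from h import *
from bench import robot
w=robot.snapshot("wrist");s=robot.snapshot("scene")
a=cv2.resize(w,(480,300));b=cv2.resize(s[220:340,250:400],(320,256),interpolation=2)
out=np.zeros((300,800,3),np.uint8);out[:,:480]=a;out[:256,480:]=b;cv2.imwrite("pics/c6.png",out)
E
```

```text
(no output)
```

View pics/c6.png

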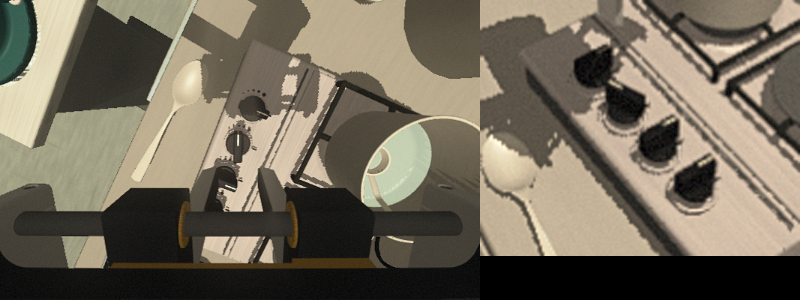

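The picture shows knob 2 at (237,142), turned well round from its neighbours; knobs 1, 3 and 4 are still at off and the pot is in place. Handing in.

```bash
python3 -c "
from bench import robot
print(robot.close_job())"
```

```text
the job is handed in; nothing more can be done
None
```

I handed the job in without seeing the verdict: knob 2 (inner ring of the left burner, under the pot) was held pushed in at full flame for over 2 s, came up, and was turned to an estimated 0.12 N m on its low-flame stop; in the last pictures the other knobs were still at off and the pot was in place.

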